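# Stack the sample bins in the bench drawer

## Task

Every sample bin belongs in the open bench drawer, in two columns on the two bins that stand on its floor, at most three high, each bin turned half a turn from the one below so that it rests on its ledges and does not nest. One bin there has been nested by mistake: lift it out and seat it properly; a white tube rack was left in the other: set it aside on the bench, clear of the drawer. Add the bins from the bench, and then push the drawer fully home past its detent with the columns still standing. Leave the other things on the bench where they are.

Things in the scene. Friction and masses are not known exactly. Their poses are not given: they have to be found in the camera images.
- base_a: Stack-nest tube bin, orange, 130 mm long (x), 66 wide (y), 56 tall, 160 g; all bins are alike. Origin: centre of its underside, z up. Its rim's outside is an upright band 66 mm wide, 34 to 56 mm above its underside: grip it there across its width. Below, the walls slope in to an underside of 112 x 40 mm. Stands in the drawer, length along the drawer, in one of two places, and stays.
- base_b: A bin like base_a, in the drawer's other place (about 112 mm between centres), pointing the other way; stays. All bins: 6 mm below the top of the rim are three inner ledges, one in the middle of the +x end, two in the corners of the -x end; the feet are oppo two corner feet at the +x end, one middle foot at the -x end.
- nested_bin: A bin like base_a, at the start nested by mistake in base_a. Set in the same way round (x axes alike) a bin nests, 22 mm above the one below, rim on rim; turned half a turn its feet rest on the ledges, 50 mm above the one below, with 6 mm of play along x and 8 mm along y either way.
- rack: White upright tube rack, a solid block 56 mm long (x), 30 wide (y), 84 tall, 140 g, origin at the centre of its underside, z up. At the start it stands in base_b, lengthwise, on that bin's 3 mm floor, and so sticks 31 mm out above its rim. It belongs on the bench, anywhere clear of the drawer, standing or lying.
- bin_1: A bin like base_a, standing on the bench to the right of the drawer, either way round; may be absent.
- bin_2: As bin_1; may be absent.
- bin_3: As bin_1; may be absent.
- drawer (a joint): How far the drawer stands open, m: 0 fully home, 0.20 wide open. It slides with about 1.5 N of friction; a sprung detent resists with several N more over the last 12 mm and holds it once past about 5 mm.
- drawer_floor (a point): Point on the drawer's floor, moving with it, amid the places of the bins; x points into the cabinet (closing direction), y left, z up. Floor 18 mm above the bench, 240 mm wide, from 110 mm before (-x) to 85 mm behind this point; side walls 27 mm above it, front panel 42 mm. The cabinet's clear roof, 177 mm above this floor, starts 59 mm behind the closed front; three bins (156 mm) pass under it.
- drawer_pull (a point): middle of the drawer's bar handle, moving with the drawer; a steel bar 10 mm thick and 110 mm long along y, 45 mm above the bench, 40 mm in front of the front panel; axes as drawer_floor. Good to push on.
- jar: bystander: tall white jar, 70 mm across, 120 mm tall; origin at the centre of its underside
- tip_box: bystander: clear pipette-tip box with a black top, 85 x 120 x 60 mm; origin at the centre of its underside
- comb_box: bystander: small blue box with a pale lid, 100 x 50 x 44 mm; origin at the centre of its underside

How it is judged (in metres and radians):
On the way, in this order (a step that is already met when the one before it is completed fails the run):
1. every bin seated on the ledges of the one below, in the open drawer, and the rack on the bench (z of base_a in the frame of drawer_floor between -0.004 and 0.004 m and y of base_a in the frame of drawer_floor between -0.1 and 0.1 m and angle between each of base_a, base_b, nested_bin, bin_1, bin_2, bin_3's own z axis and vertical below 0.06 rad and z of base_b in the frame of drawer_floor between -0.004 and 0.004 m and y of base_b in the frame of drawer_floor between -0.1 and 0.1 m and (z of nested_bin in the frame of drawer_floor between 0.046 and 0.054 m or z of nested_bin in the frame of drawer_floor between 0.096 and 0.104 m) and (horizontal distance between nested_bin and base_a below 0.02 m or horizontal distance between nested_bin and base_b below 0.02 m) and (z of bin_1 in the frame of drawer_floor between 0.046 and 0.054 m or z of bin_1 in the frame of drawer_floor between 0.096 and 0.104 m) and (horizontal distance between bin_1 and base_a below 0.02 m or horizontal distance between bin_1 and base_b below 0.02 m) and (z of bin_2 in the frame of drawer_floor between 0.046 and 0.054 m or z of bin_2 in the frame of drawer_floor between 0.096 and 0.104 m) and (horizontal distance between bin_2 and base_a below 0.02 m or horizontal distance between bin_2 and base_b below 0.02 m) and (z of bin_3 in the frame of drawer_floor between 0.046 and 0.054 m or z of bin_3 in the frame of drawer_floor between 0.096 and 0.104 m) and (horizontal distance between bin_3 and base_a below 0.02 m or horizontal distance between bin_3 and base_b below 0.02 m) and height (world z) of rack below 0.06 m and (y of rack in the frame of drawer_floor below -0.145 m or y of rack in the frame of drawer_floor above 0.145 m or x of rack in the frame of drawer_floor below -0.15 m) and value of joint drawer above 0.1 m), for 0.2 s.
2. the drawer pushed home past its detent (value of joint drawer below 0.0045 m), for 0.2 s.
At the end, for the whole second after the job is handed in: Drawer home (under 4.5 mm); base_a and base_b on its floor, every other bin above one of them (within 20 mm), underside 50 or 100 mm (4 mm either way) above the floor, i.e. on ledges; bins upright within 0.06 rad; rack on the bench outside the drawer; all at rest (z of base_a in the frame of drawer_floor between -0.004 and 0.004 m and y of base_a in the frame of drawer_floor between -0.1 and 0.1 m and angle between each of base_a, base_b, nested_bin, bin_1, bin_2, bin_3's own z axis and vertical below 0.06 rad and z of base_b in the frame of drawer_floor between -0.004 and 0.004 m and y of base_b in the frame of drawer_floor between -0.1 and 0.1 m and (z of nested_bin in the frame of drawer_floor between 0.046 and 0.054 m or z of nested_bin in the frame of drawer_floor between 0.096 and 0.104 m) and (horizontal distance between nested_bin and base_a below 0.02 m or horizontal distance between nested_bin and base_b below 0.02 m) and (z of bin_1 in the frame of drawer_floor between 0.046 and 0.054 m or z of bin_1 in the frame of drawer_floor between 0.096 and 0.104 m) and (horizontal distance between bin_1 and base_a below 0.02 m or horizontal distance between bin_1 and base_b below 0.02 m) and (z of bin_2 in the frame of drawer_floor between 0.046 and 0.054 m or z of bin_2 in the frame of drawer_floor between 0.096 and 0.104 m) and (horizontal distance between bin_2 and base_a below 0.02 m or horizontal distance between bin_2 and base_b below 0.02 m) and (z of bin_3 in the frame of drawer_floor between 0.046 and 0.054 m or z of bin_3 in the frame of drawer_floor between 0.096 and 0.104 m) and (horizontal distance between bin_3 and base_a below 0.02 m or horizontal distance between bin_3 and base_b below 0.02 m) and height (world z) of rack below 0.06 m and (y of rack in the frame of drawer_floor below -0.145 m or y of rack in the frame of drawer_floor above 0.145 m or x of rack in the frame of drawer_floor below -0.15 m) and linear speed of each of base_a, base_b, nested_bin, bin_1, bin_2, bin_3, rack below 0.02 m/s and value of joint drawer below 0.0045 m); the robot touches nothing.
It fails at once if a bystander pushed more than 30 mm or tipped over (distance of any of jar, tip_box, comb_box from where it was at the start of the episode above 0.03 m or angle between any of jar, tip_box, comb_box's own z axis and vertical above 0.4 rad).
Of bin_1, bin_2, bin_3 only 2 to 3 are there at a start; the rules pass over those that are not, and their reading is None.
At some moment in a run one of rack may be knocked a few centimetres aside while the robot is not near it.
Once in a run the grip may slacken for a moment while it holds something.
It also fails if it takes over 210 s, if anything falls off the work surface, if the arm or the gripper's body presses on something with over 40 N, if the wrist force passes 120 N, or if a joint passes its speed limit or range.

## Robot

A 6-joint arm with a two-finger parallel gripper is mounted at the origin on the work surface. World frame = base frame: x ahead of the robot, y to its left, z up, the work surface at z = 0. Lengths are in mm, angles in rad, forces in N, time in s.
With the tool pointing down it reaches from about 350 to 975 mm from the base axis. Payload 7.1 kg.
Tool frame: the origin (TCP) lies at the very end of the fingers, on their centre line; the grasp point (between the pads) lies 19 mm behind it; x points along the fingers, y is the direction in which the jaws open and shut, and the axes are right-handed (so a half turn about x gives the same grasp; the last joint's range is limited). The gripper opens to 88 mm and grips with 3 to 60 N. Pads are 20 mm wide; open, the fingers measure 115 mm over their backs; the gripper's body (75 mm by 178 mm) begins 61 mm behind the grasp point.
Start: joints at [-1.263, 0.423, 1.63, -0, 1.089, -0.019], TCP at [200.651, -591.899, 222.675] pointing down, gripper open.
Joint ranges: [-3, 3], [-0.9, 2.11], [0.09, 2.58], [-1.31, 4.45], [0.11, 2.69], [-2.54, 2.54]. Speed limits (rad/s): [2.39, 2.39, 3.01, 3.14, 3.14, 3.14].

## Interface

Orientations are given as a rotation vector (axis times angle).
In Python, from workcell import ctrl gives the robot as it stands. The module is installed in compiled form; this text tells all that it offers.
- The arm moves only by the tool carry_out, never from a script. Its argument "commands" is a list of rows, each a list of 6 numbers: the shift along the tool's x, y, z in m, then the turn, a rotation vector about the tool's x, y, z in degrees. In form: [[tx, ty, tz, rx, ry, rz], ...]. A call has 1 to 8 rows; each row shifts and turns the pose as measured when the row begins, along the tool's axes as they then stand; what a row does not reach is not made up. A row lasts 1/8 s, in which the tool goes at most 62.5 mm and 10.7 degrees, less where a joint would pass 70% of its speed; a pose out of reach is approached as far as the arm can. A call with a gripper value outside its range is refused whole. "grip" is the closure, from 0 (fully open) to 1 (shut), set as the call begins (left out, the last holds). The fingers move at their own pace and stop on an object; the grip force is fixed at half the most. Time passes only in rows, so rows that do not move let the fingers close. It gives the time, the measured TCP pose, the force and the opening at its end, in the units of the state.
- ctrl.get_obs(): the state, without advancing time (a new reading comes with each control period).
- ctrl.get_image(name): name is "side" or "top"; returns a dict with "pixels" (400x640x3 uint8, blue, green, red), "intrinsics" (3x3 intrinsics, pixels), "rvec" (rotation vector, rad) and "tvec" (3), from world to camera coordinates, as OpenCV has them. Camera axes: x right, y down, z forward; pixel columns grow to the right and rows downward; lengths in mm; the calibration is good to about 2 mm. A picture is of the moment at which its call begins. There is no depth.
- ctrl.close_job(): hands the job in, once; it reports no verdict.
The state is a dict: "t": time; "qpos": joint angles; "qvel": joint speeds; "joint_torque": joint torques, N m; "ee_pos": TCP position; "orientation": TCP orientation; "ft_force": force on the tool from outside, world axes, zero at the start; "moment": the same for the moment, N m; "width": finger opening in mm.
Only numpy, scipy, OpenCV 4.12 (cv2) and the standard library are available. Lean on these libraries where they do the work, as an engineer would, in place of code of your own. Each camera call takes 0.05 s, during which the arm holds its last target. There are 200 camera calls.

## Working session

There is one attempt and no reset: what is moved stays moved. The work goes in short steps, Python scripts to look and compute and a tool call to move; the robot and the scene stay as the last step left them, time stands still between calls to the robot, and variables do not carry over. Pictures are saved under pics/ and viewed, about 12 in all and at most 16, crops included, and the job is handed in when it is done.

Besides the shell and the picture viewer there is one more tool, called after ">>>" as a command line: name --pt "numbers of a row" for each row, then --argument value for the rest. carry_out: Moves the arm, as the interface text tells. Its arguments: {"type":"object","properties":{"commands":{"type":"array"},"grip":{"type":"number"}},"required":["commands"]}

```bash
mkdir -p pics
cat > h.py <<'E'
import numpy as np, cv2
from workcell import ctrl
def snap(name, tag, crop=None, scale=1):
    d=ctrl.get_image(name); np.savez(f'{name}.npz',K=d['intrinsics'],r=d['rvec'],t=d['tvec'])
    im=d['pixels'].copy(); cv2.imwrite(f'pics/{tag}_full.png',im)
    if crop: x0,y0,x1,y1=crop; im=im[y0:y1,x0:x1]
    if scale!=1: im=cv2.resize(im,None,fx=scale,fy=scale,interpolation=cv2.INTER_CUBIC)
    cv2.imwrite(f'pics/{tag}.png',im)
def cam(name):
    d=np.load(f'{name}.npz'); return d['K'].astype(float),np.array(d['r'],float).reshape(3),np.array(d['t'],float).reshape(3)
def at_z(name,uv,z):
    K,r,t=cam(name); R=cv2.Rodrigues(r)[0]; c=-R.T@t
    out=[]
    for p in np.atleast_2d(uv):
        w=R.T@np.linalg.solve(K,[p[0],p[1],1.]); s=(z-c[2])/w[2]; out.append(c+s*w)
    return np.round(np.array(out),1)
def proj(name,P):
    K,r,t=cam(name); return np.round(cv2.projectPoints(np.float64(P).reshape(-1,3),r,t,K,None)[0][:,0],1)
E
python3 - <<'E'
from h import *
snap('top','top0',scale=1.25); snap('side','side0',scale=1.25)
for n in('top','side'):
    K,r,t=cam(n);R=cv2.Rodrigues(r)[0];print(n,K.tolist(),-R.T@t,R.round(2).tolist())
print(ctrl.get_obs())
E
```

```text
top [[440.78855222558497, 0.0, 318.45370683354764], [0.0, 440.78855222558497, 207.62291370245134], [0.0, 0.0, 1.0]] [ 351.65863739   14.87800638 1392.08884365] [[-0.02, -1.0, 0.01], [-0.98, 0.01, -0.2], [0.2, -0.02, -0.98]]
side [[429.27263644318344, 0.0, 314.9061774364392], [0.0, 429.27263644318344, 202.55227474527774], [0.0, 0.0, 1.0]] [ 69.07401961 920.09258445 949.93886697] [[-0.86, -0.51, -0.01], [-0.32, 0.56, -0.77], [0.4, -0.65, -0.64]]
{'t': 0.1, 'qpos': array([-1.26300274e+00,  4.23750746e-01,  1.63059878e+00,  1.60853846e-05,
        1.08856117e+00, -1.89782605e-02]), 'qvel': array([ 0.00010965, -0.00200356, -0.00161057, -0.00058151, -0.00058223,
       -0.00109109]), 'joint_torque': array([-4.18816417e-04, -5.45616746e+01, -2.74324751e+01,  6.45583891e-02,
        1.87479600e-02, -2.61032847e-05]), 'ee_pos': array([ 200.51177305, -591.451525  ,  221.99376746]), 'orientation': array([ 2.04494124,  0.33849579, -2.04530516]), 'ft_force': array([ 0.75292473, -0.63560672, -0.39579294]), 'moment': array([ 0.04493109, -0.00110611, -0.01305302]), 'width': 87.96270807517577}
```

View pics/top0.png

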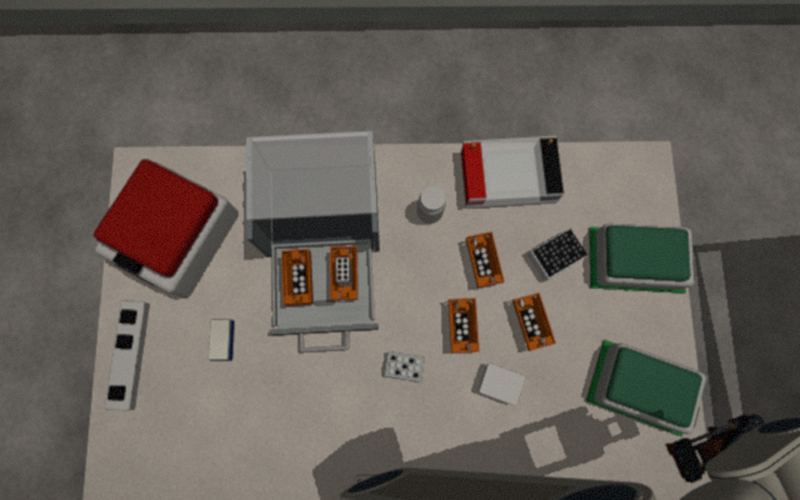

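View pics/side0.png

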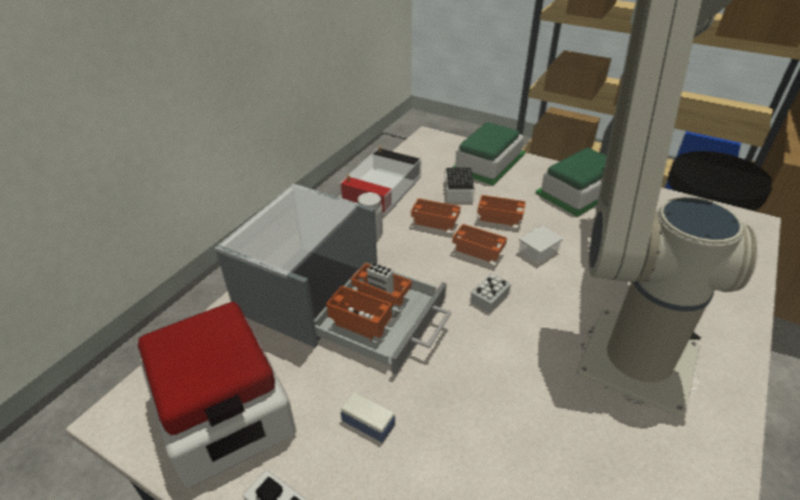

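The top view shows the drawer with the nested bin on the left at (297,277), the rack bin on the right at (343,273), and three bench bins at (485,260), (462,326) and (533,322). I'll enlarge both areas.

Run:
```python
import cv2,numpy as np
im=cv2.imread('pics/top0_full.png')
def c(x0,y0,x1,y1,s,n):
    o=cv2.resize(im[y0:y1,x0:x1],None,fx=s,fy=s,interpolation=cv2.INTER_CUBIC)
    o=cv2.convertScaleAbs(o,alpha=1.5,beta=10)
    for x in range((x0+9)//10*10,x1,10):
        cv2.line(o,((x-x0)*s,0),((x-x0)*s,6),(0,255,0),1); cv2.putText(o,str(x),((x-x0)*s,16),0,.35,(0,255,0),1)
    for y in range((y0+9)//10*10,y1,10):
        cv2.line(o,(0,(y-y0)*s),(6,(y-y0)*s),(0,255,0),1); cv2.putText(o,str(y),(8,(y-y0)*s+4),0,.35,(0,255,0),1)
    cv2.imwrite(n,o)
c(350,180,450,290,5,'pics/c_bins.png'); c(210,185,310,285,6,'pics/c_drw.png')
```

```text
(no output)
```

View pics/c_bins.png

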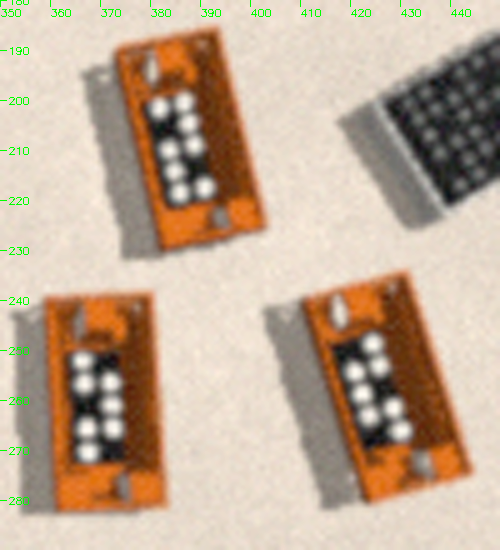

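View pics/c_drw.png

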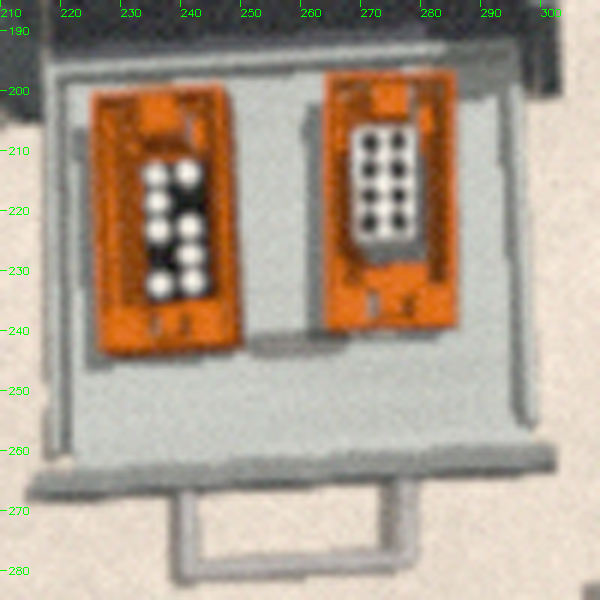

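```bash
cat >> h.py <<'E'
def rect(name,uv,z,L=130,W=66):
    P=at_z(name,uv,z)[:,:2]; c=P.mean(0)   # corners order TL TR BR BL (T=far)
    ax=(P[0]+P[1]-P[2]-P[3])/2; ay=(P[0]+P[3]-P[1]-P[2])/2
    return c.round(1), np.degrees(np.arctan2(ax[1],ax[0])).round(1), np.degrees(np.arctan2(-ay[0],ay[1])).round(1), np.linalg.norm(ax).round(1), np.linalg.norm(ay).round(1)
def rectify(im,name,c,ang,z,s=4,L=140,W=76):
    a=np.radians(ang); u=np.array([np.cos(a),np.sin(a)]); v=np.array([-u[1],u[0]])
    P=[np.r_[c+u*i*L/2+v*j*W/2,z] for i,j in((1,1),(1,-1),(-1,-1),(-1,1))]
    H=cv2.getPerspectiveTransform(proj(name,P).astype(np.float32),np.float32([[0,0],[W*s,0],[W*s,L*s],[0,L*s]]))
    return cv2.convertScaleAbs(cv2.warpPerspective(im,H,(W*s,L*s),flags=cv2.INTER_CUBIC),alpha=1.6,beta=10)
E
python3 - <<'E'
from h import *
B={'A':([(373,189.6),(393.6,185.6),(403.2,225.6),(382.4,230)],56),
'B':([(359,239.6),(380.4,238.6),(383.2,281.2),(361.4,282)],56),
'C':([(410.6,239.4),(431.4,234.6),(444.4,274),(424,280.4)],56),
'nest':([(225.3,200.3),(247.3,199.3),(250.3,243),(226.7,244)],96),
'base_b':([(264,197),(286,196.7),(286.3,239.3),(264.3,240)],74)}
ti=cv2.imread('pics/top0_full.png'); si=cv2.imread('pics/side0_full.png'); T=[];S=[]
for k,(uv,z) in B.items():
    r=rect('top',uv,z); print(k,r); 
    T.append(rectify(ti,'top',r[0],r[1],z,s=2)); S.append(rectify(si,'side',r[0],r[1],z,s=2))
cv2.imwrite('pics/rects.png',np.vstack([np.hstack(T),np.hstack(S)]))
print(at_z('top',[(240,281),(279,278)],45), at_z('top',[(275,220)],105))
E
```

```text
A (array([ 616.3, -221.6]), np.float64(10.4), np.float64(10.8), np.float64(129.4), np.float64(66.0))
B (array([ 454.8, -162.3]), np.float64(1.2), np.float64(1.5), np.float64(128.1), np.float64(65.6))
C (array([ 462. , -334.5]), np.float64(14.8), np.float64(14.0), np.float64(126.3), np.float64(65.7))
nest (array([572.4, 236.3]), np.float64(3.9), np.float64(1.8), np.float64(132.1), np.float64(67.6))
base_b (array([585., 126.]), np.float64(0.6), np.float64(0.6), np.float64(131.8), np.float64(66.6))
[[399.2 233.6  45. ]
 [406.3 116.3  45. ]] [[573.6 123.9 105. ]]
```

View pics/rects.png

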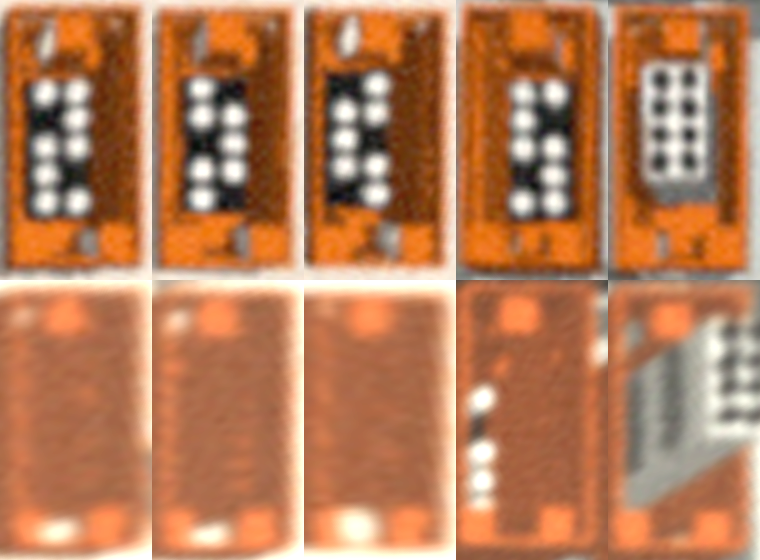

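All three bench bins and both drawer bins have their middle ledge at the far end, with the corner ledges near. I'll trust this over the note that base_b points the other way. So in each column, level 1 gets turned and level 2 goes in as it stands. Next I need the wrist kinematics and a move helper.

```bash
cat >> h.py <<'E'
from scipy.spatial.transform import Rotation as Ro
def pose():
    o=ctrl.get_obs(); R=Ro.from_rotvec(o['orientation']).as_matrix(); return o,np.array(o['ee_pos']),R
def yaw():   # angle of tool y axis (jaw) in world, deg
    R=pose()[2]; return np.degrees(np.arctan2(R[1,1],R[0,1]))
def go(x,y,z,yawj):
    """print tool-frame shift and turn to reach tcp xyz pointing down with jaw angle yawj(deg)"""
    o,p,R=pose(); a=np.radians(yawj); X=np.array([0,0,-1.]); Y=np.array([np.cos(a),np.sin(a),0]); Rt=np.c_[X,Y,np.cross(X,Y)]
    d=R.T@(np.array([x,y,z])-p)/1000; w=np.degrees(Ro.from_matrix(R.T@Rt).as_rotvec())
    print('t %.1f tcp %s yaw %.1f w %.1f q1 %.2f q6 %.2f'%(o['t'],p.round(1),yaw(),o['width'],o['qpos'][0],o['qpos'][5]),'F',np.round(o['ft_force'],1),'shift',d.round(4),'turn',w.round(1))
E
python3 - <<'E'
from h import *
go(588,125,250,90); go(588,125,250,-90)
tl=[(268.7,205.3),(279.7,205.3),(279.7,225.5),(268.7,225.5)]
print('rack',rect('top',tl,105))
E
```

```text
t 0.1 tcp [ 200.5 -591.5  222. ] yaw -71.3 w 88.0 q1 -1.26 q6 -0.02 F [ 0.8 -0.6 -0.4] shift [-0.0273 -0.5542 -0.597 ] turn [-1.613e+02 -1.000e-01  0.000e+00]
t 0.1 tcp [ 200.5 -591.5  222. ] yaw -71.3 w 88.0 q1 -1.26 q6 -0.02 F [ 0.8 -0.6 -0.4] shift [-0.0273 -0.5542 -0.597 ] turn [18.7  0.   0.1]
rack (array([587.6, 126.3]), np.float64(0.1), np.float64(-0.8), np.float64(60.9), np.float64(32.6))
```

>>> carry_out --pt "-0.004 -0.03 -0.032 0 0 0" --pt "-0.004 -0.04 -0.043 0 0 0" --pt "-0.004 -0.04 -0.043 0 0 0" --pt "-0.004 -0.04 -0.043 0 0 0" --pt "-0.004 -0.04 -0.043 0 0 0" --pt "-0.004 -0.04 -0.043 0 0 0" --pt "0 -0.04 -0.043 0 0 0" --pt "0 -0.04 -0.043 0 0 0" --grip 0

```text
t: 1.1
ee_pos: [420.6, -182.1, 245.3]
orientation: [2.05, 0.333, -2.05]
ft_force: [0.1, -0.9, 0.0]
width: 87.8
```

Run:
```python
from h import *
go(588,126,200,-90)
```

```text
t 1.1 tcp [ 420.6 -182.1  245.3] yaw -71.7 w 87.8 q1 -0.44 q6 0.81 F [ 0.1 -0.9  0. ] shift [ 0.0461 -0.24   -0.2555] turn [18.3 -0.   0.2]
```

>>> carry_out --pt "0 -0.04 -0.043 0 0 0" --pt "0 -0.04 -0.043 0 0 0" --pt "0 -0.04 -0.043 0 0 0" --pt "0 -0.04 -0.043 0 0 0" --pt "0 -0.04 -0.043 0 0 0" --pt "0 -0.035 -0.035 0 0 0" --pt "0.02 0 0 9 0 0" --pt "0.02 0 0 9 0 0" --grip 0.3

```text
t: 2.1
ee_pos: [589.6, 135.9, 204.9]
orientation: [-2.223, -0.006, 2.219]
ft_force: [-1.1, -1.3, -0.2]
width: 61.6
```

Run:
```python
from h import *
go(588,126,79,-90)
```

```text
t 2.1 tcp [589.6 135.9 204.9] yaw -89.8 w 61.6 q1 0.21 q6 1.77 F [-1.1 -1.3 -0.2] shift [0.1258 0.0102 0.0018] turn [ 0.2 -0.1  0.2]
```

>>> carry_out --pt "0 0.01 0.002 0 0 0" --pt "0.04 0 0 0 0 0" --pt "0.04 0 0 0 0 0" --pt "0.03 0 0 0 0 0" --pt "0.012 0 0 0 0 0" --pt "0 0 0 0 0 0"

```text
t: 2.85
ee_pos: [588.7, 122.5, 82.6]
orientation: [2.218, 0.023, -2.209]
ft_force: [-0.3, -0.1, 0.1]
width: 61.5
```

Run:
```python
from h import *
go(588,126,79,-90)
snap('side','s1',crop=(240,190,370,290),scale=6)
```

```text
t 2.9 tcp [588.7 122.5  82.6] yaw -89.0 w 61.5 q1 0.18 q6 1.74 F [-0.3 -0.1  0.1] shift [ 0.0036 -0.0035  0.0006] turn [ 1.  -0.2  0.1]
```

View pics/s1.png

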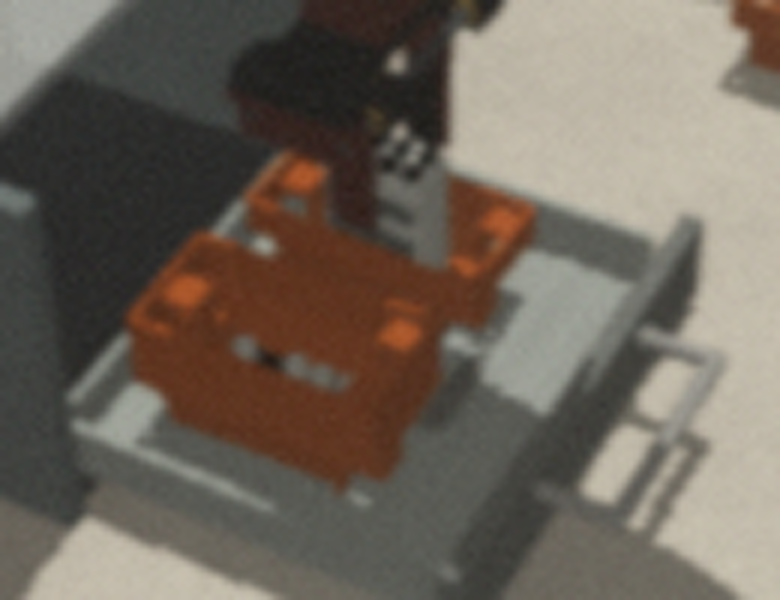

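The side view shows the fingers straddling the rack near its middle, with the bin rims clear. I'll grip and lift.

>>> carry_out --pt "0.003 -0.003 0 1 0 0" --pt "0 0 0 0 0 0" --pt "0 0 0 0 0 0" --pt "0 0 0 0 0 0" --pt "-0.02 0 0 0 0 0" --pt "-0.03 0 0 0 0 0" --pt "-0.04 0 0 0 0 0" --pt "-0.04 0 0 0 0 0" --grip 1

```text
t: 3.9
ee_pos: [587.7, 125.3, 217.2]
orientation: [-2.225, -0.004, 2.216]
ft_force: [0.2, 0.6, -1.3]
width: 29.9
```

Run:
```python
from h import *
go(560,-35,200,-90)
```

```text
t 3.9 tcp [587.7 125.3 217.2] yaw -90.0 w 29.9 q1 0.19 q6 1.76 F [ 0.2  0.6 -1.3] shift [0.0167 0.1603 0.0279] turn [ 0.  -0.2  0.1]
```

>>> carry_out --pt "0 0.04 0.007 0 0 0" --pt "0 0.04 0.007 0 0 0" --pt "0 0.04 0.007 0 0 0" --pt "0 0.04 0.007 0 0 0" --pt "0.04 0 0 0 0 0" --pt "0.05 0 0 0 0 0" --pt "0.04 0 0 0 0 0" --pt "0.01 0 0 0 0 0"

```text
t: 4.9
ee_pos: [568.6, -39.7, 91.0]
orientation: [-2.252, -0.004, 2.189]
ft_force: [-0.3, 0.0, -1.1]
width: 30.4
```

Run:
```python
from h import *
go(560,-35,60,-90)
```

```text
t 4.9 tcp [568.6 -39.7  91. ] yaw -89.9 w 30.4 q1 -0.09 q6 1.47 F [-0.3  0.  -1.1] shift [ 0.0308 -0.0046  0.0094] turn [ 0.1 -1.6  0.1]
```

>>> carry_out --pt "0.012 0 0 0 -1.6 0" --pt "0.01 0 0 0 0 0" --pt "0.006 0 0 0 0 0" --pt "0 0 0 0 0 0"

```text
t: 5.4
ee_pos: [571.8, -39.6, 65.2]
orientation: [2.226, 0.004, -2.217]
ft_force: [-0.6, 0.6, -1.2]
width: 30.6
```

Run:
```python
from h import *
go(560,-35,60,-90)
```

```text
t 5.4 tcp [571.8 -39.6  65.2] yaw -89.9 w 30.6 q1 -0.09 q6 1.48 F [-0.6  0.6 -1.2] shift [ 0.0052 -0.0046  0.0118] turn [ 0.1 -0.2  0.1]
```

>>> carry_out --pt "0.003 0 0 0 0 0" --pt "0.002 0 0 0 0 0" --pt "0.002 0 0 0 0 0" --pt "0 0 0 0 0 0"

```text
t: 5.9
ee_pos: [573.1, -38.6, 62.4]
orientation: [-2.229, -0.005, 2.213]
ft_force: [0.3, 0.1, -1.5]
width: 29.8
```

Run:
```python
from h import *
go(560,-35,60,-90)
```

```text
t 5.9 tcp [573.1 -38.6  62.4] yaw -89.9 w 29.8 q1 -0.09 q6 1.48 F [ 0.3  0.1 -1.5] shift [ 0.0024 -0.0036  0.0131] turn [ 0.1 -0.4  0.2]
```

>>> carry_out --pt "0.003 0 0 0 0 0" --pt "0.003 0 0 0 0 0" --pt "0 0 0 0 0 0"

```text
t: 6.28
ee_pos: [574.2, -37.5, 62.1]
orientation: [-2.231, -0.006, 2.209]
ft_force: [-0.6, -0.8, -2.0]
width: 29.8
```

Run:
```python
from h import *
go(560,-35,60,-90)
```

```text
t 6.3 tcp [574.2 -37.5  62.1] yaw -89.9 w 29.8 q1 -0.09 q6 1.48 F [-0.6 -0.8 -2. ] shift [ 0.002  -0.0026  0.0142] turn [ 0.1 -0.6  0.2]
```

>>> carry_out --pt "0.005 0 0 0 0 0" --pt "0.005 0 0 0 0 0"

```text
t: 6.52
ee_pos: [577.6, -37.5, 59.0]
orientation: [-2.238, -0.006, 2.202]
ft_force: [-12.4, 2.6, 46.4]
width: 30.0
```

Run:
```python
from h import *
go(560,-35,60,-90)
```

```text
t 6.5 tcp [577.6 -37.5  59. ] yaw -89.9 w 30.0 q1 -0.09 q6 1.48 F [-12.4   2.6  46.4] shift [-0.0012 -0.0026  0.0175] turn [ 0.1 -0.9  0.2]
```

>>> carry_out --pt "-0.002 0 0 0 0 0" --pt "0 0 0 0 0 0" --pt "0 0 0 0 0 0" --pt "0 0 0 0 0 0" --pt "-0.03 0 0 0 0 0" --pt "-0.04 0 0 0 0 0" --pt "-0.04 0 0 0 0 0" --pt "-0.03 0 0 0 0 0" --grip 0

```text
t: 7.52
ee_pos: [572.8, -38.2, 199.3]
orientation: [-2.227, -0.006, 2.212]
ft_force: [-0.6, 0.5, -0.7]
width: 87.6
```

Run:
```python
from h import *
go(572,236,150,-87)
snap('top','t2',crop=(200,170,400,290),scale=4)
```

```text
t 7.5 tcp [572.8 -38.2 199.3] yaw -90.0 w 87.6 q1 -0.09 q6 1.48 F [-0.6  0.5 -0.7] shift [ 0.0506 -0.274   0.0009] turn [-3.  -0.4  0.3]
```

View pics/t2.png

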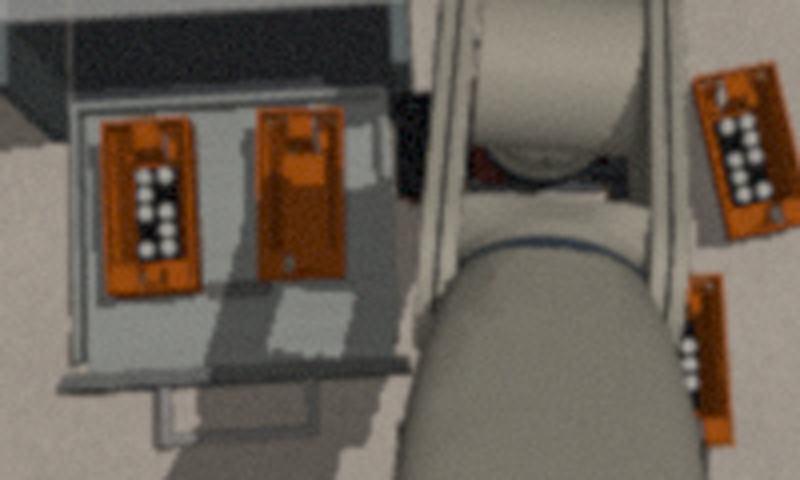

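Base_b is now empty, and its rim still spans (264–286, 197–240). The nested bin hasn't moved. I'll go to the nested bin.

>>> carry_out --pt "0 -0.05 0 -1 0 0" --pt "0 -0.055 0 -1 0 0" --pt "0 -0.055 0 -1 0 0" --pt "0 -0.055 0 0 0 0" --pt "0 -0.045 0 0 0 0" --pt "0 -0.01 0 0 0 0" --pt "0.03 0 0 0 0 0" --pt "0.03 0 0 0 0 0"

```text
t: 8.57
ee_pos: [568.4, 238.4, 141.5]
orientation: [2.214, 0.062, -2.179]
ft_force: [-0.2, 0.7, 0.8]
width: 88.1
```

Run:
```python
from h import *
go(572,236,78,-87)
```

```text
t 8.6 tcp [568.4 238.4 141.5] yaw -87.0 w 88.1 q1 0.38 q6 1.90 F [-0.2  0.7  0.8] shift [ 0.0636  0.0028 -0.0024] turn [ 0.  -0.9  0.2]
```

>>> carry_out --pt "0.025 0.003 -0.003 0 -1 0" --pt "0.02 0 -0.001 0 0 0" --pt "0.008 0 0 0 0 0" --pt "0.004 0 0 0 0 0"

```text
t: 9.07
ee_pos: [571.3, 232.4, 79.3]
orientation: [2.189, 0.056, -2.203]
ft_force: [0.7, 0.0, 0.4]
width: 87.7
```

Run:
```python
from h import *
go(572,236,78,-87)
```

```text
t 9.1 tcp [571.3 232.4  79.3] yaw -87.1 w 87.7 q1 0.37 q6 1.88 F [0.7 0.  0.4] shift [ 0.0013 -0.0035 -0.0008] turn [-0.1  0.4  0.1]
```

>>> carry_out --pt "0.002 -0.004 0 0 0 0" --pt "0.001 0 0 0 0 0" --pt "0.001 0 0 0 0 0" --pt "0.001 0 0 0 0 0" --grip 1

```text
t: 9.57
ee_pos: [572.4, 237.6, 77.0]
orientation: [2.194, 0.058, -2.199]
ft_force: [-0.9, -1.3, 7.3]
width: 65.8
```

Run:
```python
from h import *
go(572,236,78,-87)
```

```text
t 9.6 tcp [572.4 237.6  77. ] yaw -87.1 w 65.8 q1 0.37 q6 1.89 F [-0.9 -1.3  7.3] shift [-0.001   0.0016  0.0005] turn [-0.1  0.1  0.1]
```

>>> carry_out --pt "-0.01 0 0 0 0 0" --pt "-0.02 0 0 0 0 0" --pt "-0.03 0 0 0 0 0" --pt "-0.04 0 0 0 0 0" --pt "-0.04 0 0 0 0 0"

```text
t: 10.2
ee_pos: [570.9, 236.5, 222.2]
orientation: [2.188, 0.057, -2.203]
ft_force: [-0.5, 0.1, -1.2]
width: 65.9
```

Run:
```python
from h import *
go(585,126,216,90)
snap('side','s2',crop=(230,150,390,290),scale=5)
```

```text
t 10.2 tcp [570.9 236.5 222.2] yaw -87.1 w 65.9 q1 0.37 q6 1.89 F [-0.5  0.1 -1.2] shift [ 0.0061  0.1111 -0.0084] turn [-177.1   -0.     0.6]
```

View pics/s2.png

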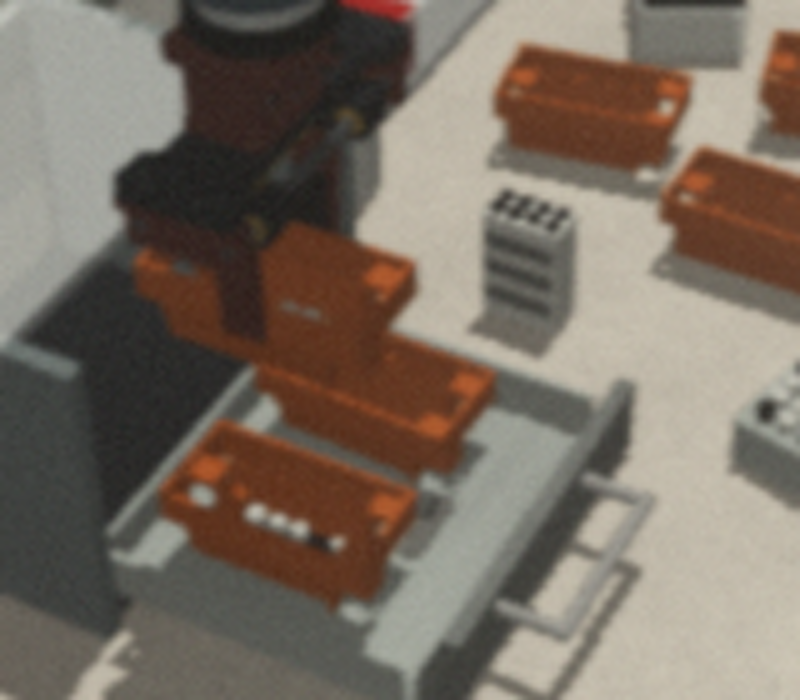

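Nested_bin came out alone and base_a stayed put, and the rack is standing on the bench. I'll back away from the cabinet and turn the bin half a turn.

>>> carry_out --pt "0 0.05 0.025 0 0 0" --pt "0 0.05 0.025 0 0 0" --pt "0 0.01 0.01 -10 0 0" --pt "0 0 0 -10.5 0 0" --pt "0 0 0 -10.5 0 0" --pt "0 0 0 -10.5 0 0" --pt "0 0 0 -10.5 0 0" --pt "0 0 0 -10.5 0 0"

```text
t: 11.25
ee_pos: [519.8, 121.3, 239.9]
orientation: [1.512, 0.989, -1.479]
ft_force: [0.4, -0.3, -2.0]
width: 65.8
```

>>> carry_out --pt "0 0 0 -10.5 0 0" --pt "0 0 0 -10.5 0 0" --pt "0 0 0 -10.5 0 0" --pt "0 0 0 -10.5 0 0" --pt "0 0 0 -10.5 0 0" --pt "0 0 0 -10.5 0 0" --pt "0 0 0 -10.5 0 0" --pt "0 0 0 -10.5 0 0"

```text
t: 12.25
ee_pos: [519.9, 121.0, 249.1]
orientation: [0.378, 1.515, -0.356]
ft_force: [-0.4, 0.1, -1.2]
width: 65.6
```

Run:
```python
from h import *
go(585,126,216,90.5)
```

```text
t 12.2 tcp [519.9 121.  249.1] yaw 63.1 w 65.6 q1 0.20 q6 -0.90 F [-0.4  0.1 -1.2] shift [0.0349 0.0333 0.0551] turn [-27.4   1.4  -0.8]
```

>>> carry_out --pt "0 0 0 -9 0 0" --pt "0 0 0 -9 0 0" --pt "0 0 0 -9 0 0" --pt "0.01 0.002 0.02 0 1.4 -0.8" --pt "0.02 0.003 0.025 0 0 0" --pt "0.02 0 0.02 0 0 0" --pt "0.02 0 0 0 0 0" --pt "0.02 0 0 0 0 0"

```text
t: 13.25
ee_pos: [590.3, 127.3, 169.2]
orientation: [-0.019, 1.554, 0.012]
ft_force: [0.5, 0.2, -2.5]
width: 66.0
```

Run:
```python
from h import *
go(585,126,112,90.6)
```

```text
t 13.2 tcp [590.3 127.3 169.2] yaw 91.1 w 66.0 q1 0.20 q6 -1.39 F [ 0.5  0.2 -2.5] shift [ 0.0571 -0.0009 -0.0062] turn [0.5 1.  0.2]
```

>>> carry_out --pt "0.02 -0.001 -0.005 0.5 1 0" --pt "0.02 0 -0.001 0 0 0" --pt "0.01 0 0 0 0 0" --pt "0.004 0 0 0 0 0"

```text
t: 13.75
ee_pos: [583.9, 125.7, 114.2]
orientation: [-0.011, 1.573, 0.004]
ft_force: [-0.4, -0.3, -0.8]
width: 65.6
```

Run:
```python
from h import *
go(585,126,105,90.6)
snap('side','s3',crop=(230,150,390,290),scale=5)
```

```text
t 13.8 tcp [583.9 125.7 114.2] yaw 90.5 w 65.6 q1 0.19 q6 -1.38 F [-0.4 -0.3 -0.8] shift [0.0092 0.0004 0.0011] turn [-0.1 -0.1  0.2]
```

View pics/s3.png

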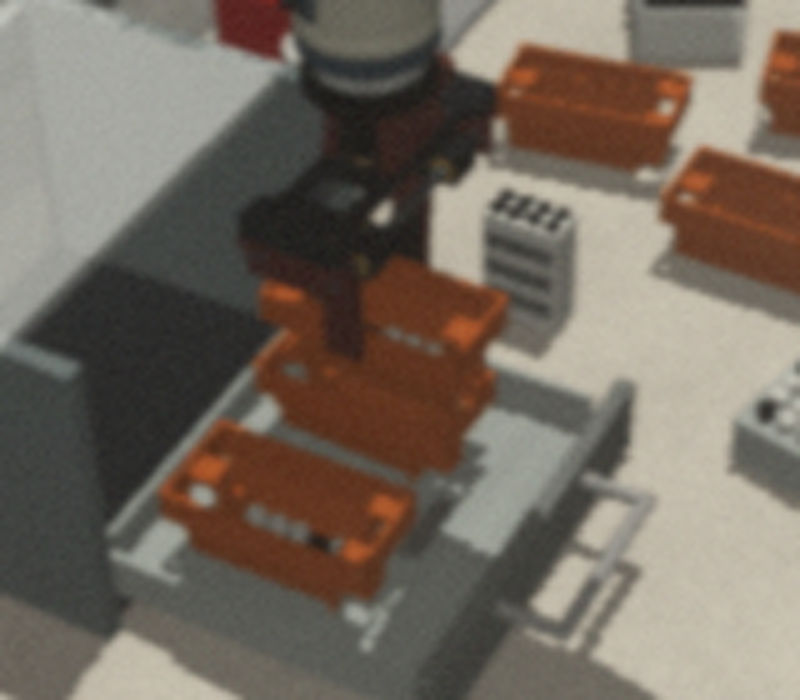

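The held bin is turned, with its middle ledge now at the near end (465,330), and it is lined up over base_b. Base_a shows its middle ledge at the far end. I'll lower the bin.

>>> carry_out --pt "0.004 0 0.001 0 0 0" --pt "0.004 0 0 0 0 0" --pt "0.003 0 0 0 0 0" --pt "0.003 0 0 0 0 0"

```text
t: 14.3
ee_pos: [589.3, 126.1, 104.8]
orientation: [-0.01, 1.563, 0.005]
ft_force: [-1.3, -3.6, 26.3]
width: 65.7
```

Run:
```python
from h import *
go(585,126,105,90.6)
```

```text
t 14.3 tcp [589.3 126.1 104.8] yaw 90.5 w 65.7 q1 0.19 q6 -1.38 F [-1.3 -3.6 26.3] shift [-0.0002 -0.0001 -0.0043] turn [-0.1  0.4  0.2]
```

>>> carry_out --pt "-0.002 0 -0.004 0 0 0" --pt "0 0 -0.002 0 0 0"

```text
t: 14.55
ee_pos: [584.6, 126.2, 108.1]
orientation: [-0.009, 1.56, 0.006]
ft_force: [1.2, -0.3, -1.8]
width: 66.1
```

Run:
```python
from h import *
go(585,126,105,90.6)
```

```text
t 14.6 tcp [584.6 126.2 108.1] yaw 90.5 w 66.1 q1 0.20 q6 -1.38 F [ 1.2 -0.3 -1.8] shift [ 0.0031 -0.0002  0.0003] turn [-0.1  0.6  0.1]
```

>>> carry_out --pt "0.003 0 -0.001 0 0.6 0" --pt "0.003 0 -0.001 0 0 0"

```text
t: 14.8
ee_pos: [585.4, 126.5, 104.7]
orientation: [-0.009, 1.565, 0.006]
ft_force: [-1.6, -5.5, 30.8]
width: 66.0
```

Run:
```python
from h import *
go(585,126,105,90.6)
```

```text
t 14.8 tcp [585.4 126.5 104.7] yaw 90.6 w 66.0 q1 0.19 q6 -1.38 F [-1.6 -5.5 30.8] shift [-0.0003 -0.0005 -0.0004] turn [-0.   0.3  0.1]
```

Contact came at z 104.7 against an expected 105, so the bin is on the ledges. I'll release it and go to bench bin B.

>>> carry_out --pt "-0.001 0 -0.001 0 0 0" --pt "0 0 -0.001 0 0 0" --pt "0 0 -0.001 0 0 0" --pt "-0.02 0 0 0 0 0" --pt "-0.03 0 0 0 0 0" --pt "-0.04 0 -0.005 0 0 0" --pt "-0.01 -0.05 -0.022 0 0 0" --pt "0 -0.05 -0.022 0 0 0" --grip 0

```text
t: 15.8
ee_pos: [531.7, 26.5, 205.5]
orientation: [-0.014, 1.572, 0.01]
ft_force: [0.1, -0.9, -0.4]
width: 88.0
```

>>> carry_out --pt "0 -0.05 -0.022 0 0 0" --pt "0 -0.05 -0.022 0 0 0" --pt "0 -0.05 -0.022 0 0 0" --pt "0 -0.03 -0.015 0 0 0" --pt "0.03 0 0 0 0 0" --pt "0.02 0 0 0 0 0"

```text
t: 16.55
ee_pos: [448.2, -162.9, 155.3]
orientation: [-0.012, 1.572, 0.006]
ft_force: [0.4, -0.7, 0.2]
width: 87.7
```

Run:
```python
from h import *
go(455,-162,30,91.3)
snap('top','t3',crop=(210,180,330,290),scale=5)
```

```text
t 16.6 tcp [ 448.2 -162.9  155.3] yaw 90.7 w 87.7 q1 -0.37 q6 -1.95 F [ 0.4 -0.7  0.2] shift [0.1253 0.0013 0.007 ] turn [-0.6 -0.1  0.2]
```

View pics/t3.png

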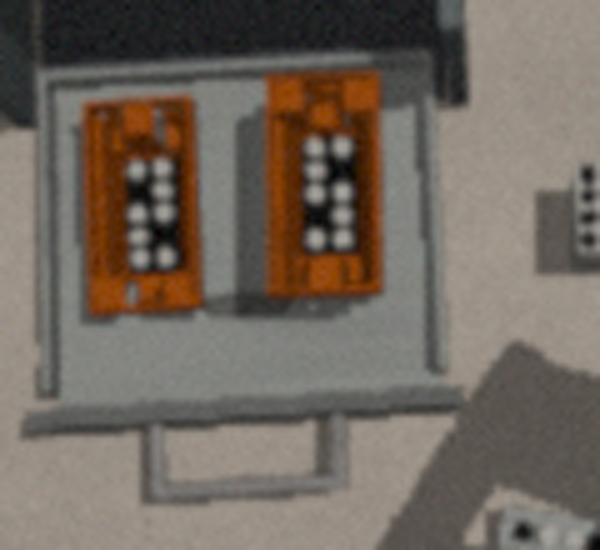

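Right column's level 1 is seated turned, rim at (266–382, 72–296) in the crop; base_a is bare at (82–203, 98–312).

>>> carry_out --pt "0.03 0.001 0.005 -0.6 0 0" --pt "0.04 0 0.003 0 0 0" --pt "0.03 0 0 0 0 0" --pt "0.015 0 0 0 0 0" --pt "0.008 0 0 0 0 0"

```text
t: 17.23
ee_pos: [455.8, -161.4, 27.9]
orientation: [-0.02, 1.574, 0.016]
ft_force: [-0.7, 0.3, -0.1]
width: 87.6
```

Run:
```python
from h import *
go(455,-162,28,91.3)
print(rect('top',[(263.2,194.4),(286.2,194),(286.4,239),(263.4,239.4)],124))
print(rect('top',[(226.4,200),(248.8,199.4),(250.6,241.4),(228,243)],74))
```

```text
t 17.2 tcp [ 455.8 -161.4   27.9] yaw 91.3 w 87.6 q1 -0.36 q6 -1.95 F [-0.7  0.3 -0.1] shift [-0.0001 -0.0006 -0.0008] turn [ 0.  -0.2  0.1]
(array([580.8, 122.8]), np.float64(0.4), np.float64(0.2), np.float64(133.5), np.float64(67.0))
(array([578.2, 236.9]), np.float64(3.4), np.float64(2.0), np.float64(130.7), np.float64(67.9))
```

>>> carry_out --pt "0 0 0 0 0 0" --pt "0 0 0 0 0 0" --pt "0 0 0 0 0 0" --pt "-0.02 0 0 0 0 0" --pt "-0.05 0 0 0 0 0" --pt "-0.05 0 0 0 0 0" --pt "-0.05 0 0 0 0 0" --pt "-0.02 0 0 10 0 0" --grip 1

```text
t: 18.23
ee_pos: [455.9, -160.7, 225.9]
orientation: [0.119, 1.569, -0.125]
ft_force: [-1.1, 0.0, -2.2]
width: 66.0
```

>>> carry_out --pt "0 0 0 10.5 0 0" --pt "0 0 0 10.5 0 0" --pt "0 0 0 10.5 0 0" --pt "0 0 0 10.5 0 0" --pt "0 0 0 10.5 0 0" --pt "0 0 0 10.5 0 0" --pt "0 0 0 10.5 0 0" --pt "0 0 0 10.5 0 0"

```text
t: 19.23
ee_pos: [455.2, -160.6, 232.2]
orientation: [1.271, 1.157, -1.27]
ft_force: [0.1, 0.1, -1.5]
width: 65.5
```

>>> carry_out --pt "0 0 0 10.5 0 0" --pt "0 0 0 10.5 0 0" --pt "0 0 0 10.5 0 0" --pt "0 0 0 10.5 0 0" --pt "0 0 0 10.5 0 0" --pt "0 0 0 10.5 0 0" --pt "0 0 0 10.5 0 0" --pt "0 0 0 10.5 0 0"

```text
t: 20.23
ee_pos: [452.8, -159.9, 235.0]
orientation: [-2.228, 0.026, 2.207]
ft_force: [-0.7, -0.2, -1.9]
width: 66.1
```

Run:
```python
from h import *
go(578,237,220,-87.3)
```

```text
t 20.2 tcp [ 452.8 -159.9  235. ] yaw -90.9 w 66.1 q1 -0.36 q6 1.23 F [-0.7 -0.2 -1.9] shift [ 0.0132 -0.3989 -0.1189] turn [-3.6 -0.5 -0.4]
```

>>> carry_out --pt "0 -0.045 -0.013 -1.2 0 0" --pt "0 -0.052 -0.015 -1.2 0 0" --pt "0 -0.052 -0.015 -1.2 0 0" --pt "0 -0.052 -0.018 0 0 0" --pt "0 -0.052 -0.018 0 0 0" --pt "0 -0.052 -0.018 0 0 0" --pt "0 -0.05 -0.018 0 0 0" --pt "0 -0.03 -0.01 0 0 0"

```text
t: 21.22
ee_pos: [568.5, 238.2, 236.9]
orientation: [2.213, 0.035, -2.18]
ft_force: [0.9, 0.3, -2.0]
width: 65.5
```

Run:
```python
from h import *
go(578,237,110,-87.3)
```

```text
t 21.2 tcp [568.5 238.2 236.9] yaw -87.7 w 65.5 q1 0.38 q6 1.92 F [ 0.9  0.3 -2. ] shift [ 0.127   0.0005 -0.0075] turn [-0.4 -0.8 -0.5]
```

>>> carry_out --pt "0.03 0.001 -0.005 -0.4 -0.8 -0.5" --pt "0.035 0 -0.002 0 0 0" --pt "0.03 0 0 0 0 0" --pt "0.015 0 0 0 0 0" --pt "0.006 0 0 0 0 0"

```text
t: 21.85
ee_pos: [577.3, 241.3, 120.7]
orientation: [2.201, 0.06, -2.19]
ft_force: [0.9, -0.7, -1.5]
width: 65.9
```

Run:
```python
from h import *
go(577.5,237,96,-87.3)
```

```text
t 21.9 tcp [577.3 241.3 120.7] yaw -87.0 w 65.9 q1 0.38 q6 1.89 F [ 0.9 -0.7 -1.5] shift [0.0247 0.0043 0.0002] turn [ 0.3 -0.3  0.1]
```

>>> carry_out --pt "0.008 0.004 0 0 -0.3 0" --pt "0.006 0 0 0 0 0" --pt "0.004 0 0.001 0 0 0"

```text
t: 22.22
ee_pos: [578.0, 237.2, 103.9]
orientation: [2.2, 0.061, -2.193]
ft_force: [0.0, -0.3, -1.7]
width: 65.7
```

Run:
```python
from h import *
go(577.5,237,96,-87.3)
```

```text
t 22.2 tcp [578.  237.2 103.9] yaw -87.0 w 65.7 q1 0.37 q6 1.89 F [ 0.  -0.3 -1.7] shift [0.0079 0.0002 0.0006] turn [ 0.3 -0.2  0.2]
```

>>> carry_out --pt "0.005 0 0.001 0 0 0" --pt "0.004 0 0.001 0 0 0" --pt "0.003 0 0.001 0 0 0"

```text
t: 22.6
ee_pos: [579.1, 237.5, 96.8]
orientation: [2.21, 0.063, -2.184]
ft_force: [-2.3, -6.3, 24.3]
width: 65.6
```

Run:
```python
from h import *
go(577.5,237,96,-87.3)
```

```text
t 22.6 tcp [579.1 237.5  96.8] yaw -87.0 w 65.6 q1 0.37 q6 1.89 F [-2.3 -6.3 24.3] shift [0.0007 0.0004 0.0016] turn [ 0.3 -0.7  0.2]
```

Contact at 96.8 against an expected 96, so it's seated. I'll release it and go to bin A.

>>> carry_out --pt "-0.001 0 0.001 0 0 0" --pt "0 0 0.001 0 0 0" --pt "0 0 0.001 0 0 0" --pt "-0.02 0 0 0 0 0" --pt "-0.04 0 0 0 0 0" --pt "-0.05 0 0 0 0 0" --pt "-0.02 0.04 0 0 0 0" --pt "0 0.055 0 0 0 0" --grip 0

```text
t: 23.6
ee_pos: [580.4, 143.6, 237.0]
orientation: [2.212, 0.07, -2.176]
ft_force: [0.5, 0.1, -0.4]
width: 88.0
```

Run:
```python
from h import *
go(616,-222,200,-79.4)
snap('top','t4',crop=(210,180,330,290),scale=5)
```

```text
t 23.6 tcp [580.4 143.6 237. ] yaw -86.6 w 88.0 q1 0.22 q6 1.73 F [ 0.5  0.1 -0.4] shift [ 0.0355  0.3672 -0.0135] turn [-7.2 -1.   0.2]
```

>>> carry_out --pt "0 0.055 0 0 0 0" --pt "0 0.055 0 0 0 0" --pt "0 0.055 0 0 0 0" --pt "0 0.055 -0.005 0 0 0" --pt "0 0.055 -0.005 0 0 0" --pt "0.01 0.055 -0.005 0 0 0" --pt "0.01 0.025 0 -3.6 0 0" --pt "0.01 0.005 0 -3.6 0 0"

```text
t: 24.65
ee_pos: [618.8, -233.4, 216.5]
orientation: [2.153, 0.194, -2.096]
ft_force: [-0.2, -0.2, 0.1]
width: 87.7
```

Run:
```python
from h import *
go(616,-222,28,-79.4)
snap('top','t5',crop=(210,180,330,290),scale=5)
```

```text
t 24.6 tcp [ 618.8 -233.4  216.5] yaw -79.5 w 87.7 q1 -0.38 q6 1.00 F [-0.2 -0.2  0.1] shift [ 0.1883 -0.0125  0.0057] turn [-0.1 -1.5 -0.2]
```

View pics/t5.png

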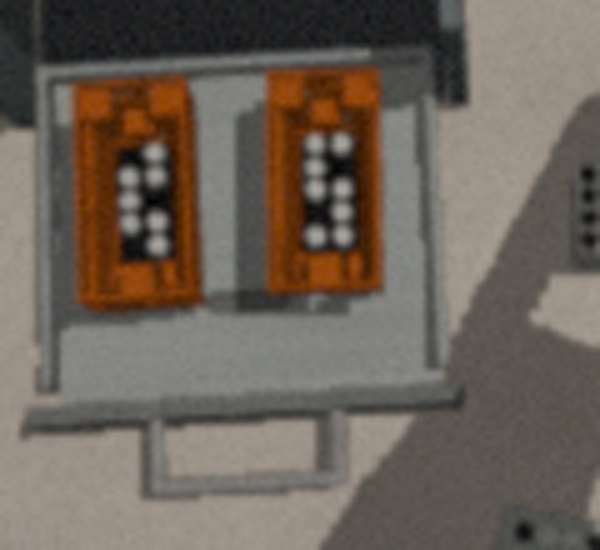

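Both level-1 bins are seated turned, with corner ledges at the far end. The left one is at crop (74–203, 80–306) and the right one at (266–382, 69–292).

>>> carry_out --pt "0.04 -0.012 0.005 0 -1.5 0" --pt "0.04 0 0.001 0 0 0" --pt "0.04 0 0 0 0 0" --pt "0.03 0 0 0 0 0" --pt "0.02 0 0 0 0 0" --pt "0.008 0 0 0 0 0"

```text
t: 25.45
ee_pos: [614.7, -221.8, 38.9]
orientation: [2.129, 0.186, -2.118]
ft_force: [0.1, -0.7, -0.0]
width: 87.4
```

Run:
```python
from h import *
go(616,-222,28,-79.4)
print(rect('top',[(224.8,197),(247.6,195.6),(250.6,240),(226.4,241.6)],124))
print(rect('top',[(263.2,194),(286.2,193.6),(286.4,238),(263.4,238.8)],124))
```

```text
t 25.4 tcp [ 614.7 -221.8   38.9] yaw -79.6 w 87.4 q1 -0.36 q6 1.03 F [ 0.1 -0.7 -0. ] shift [ 0.0109  0.0003 -0.0012] turn [-0.2 -0.3 -0.4]
(array([576.8, 231.8]), np.float64(4.0), np.float64(2.9), np.float64(132.0), np.float64(68.3))
(array([582.6, 122.9]), np.float64(0.4), np.float64(0.7), np.float64(132.4), np.float64(67.1))
```

>>> carry_out --pt "0.007 0 -0.001 0 0 0" --pt "0.004 0 -0.001 0 0 0"

```text
t: 25.7
ee_pos: [618.0, -221.7, 28.9]
orientation: [2.131, 0.185, -2.116]
ft_force: [-0.4, -0.0, 0.7]
width: 87.8
```

Run:
```python
from h import *
go(616,-222,28,-79.4)
```

```text
t 25.7 tcp [ 618.  -221.7   28.9] yaw -79.6 w 87.8 q1 -0.36 q6 1.03 F [-0.4 -0.   0.7] shift [ 0.0009 -0.0001  0.002 ] turn [-0.2 -0.4 -0.4]
```

>>> carry_out --pt "0 0 0.001 0 0 0" --pt "0 0 0.001 0 0 0" --pt "0 0 0.001 0 0 0" --grip 1

```text
t: 26.08
ee_pos: [615.8, -222.6, 30.3]
orientation: [2.133, 0.184, -2.113]
ft_force: [-0.6, 0.3, -1.9]
width: 65.7
```

>>> carry_out --pt "-0.02 0 0 0 0 0" --pt "-0.05 0 0 0 0 0" --pt "-0.05 0 0 0 0 0" --pt "-0.05 0 0 0 0 0" --pt "-0.05 0 0 0 0 0" --pt "-0.02 0 0 3.5 0 0" --pt "0 0 0 3.5 0 0"

```text
t: 26.95
ee_pos: [612.7, -220.9, 287.3]
orientation: [2.205, 0.049, -2.173]
ft_force: [-0.3, -0.1, -2.1]
width: 65.6
```

Run:
```python
from h import *
go(580,237,260,-87)
```

```text
t 26.9 tcp [ 612.7 -220.9  287.3] yaw -86.9 w 65.6 q1 -0.36 q6 1.15 F [-0.3 -0.1 -2.1] shift [ 0.0225 -0.4593  0.0079] turn [ 0.1 -0.8 -0.6]
```

>>> carry_out --pt "0 -0.045 0.002 0 -0.8 -0.6" --pt "0 -0.052 0.001 0 0 0" --pt "0 -0.052 0.001 0 0 0" --pt "0 -0.052 0 0 0 0" --pt "0 -0.052 0 0 0 0" --pt "0 -0.052 0 0 0 0" --pt "0 -0.052 0 0 0 0" --pt "0 -0.052 0 0 0 0"

```text
t: 27.95
ee_pos: [585.6, 195.1, 299.7]
orientation: [2.212, 0.05, -2.183]
ft_force: [0.6, 0.4, -1.0]
width: 65.9
```

Run:
```python
from h import *
go(580,237,170,-86.7)
```

```text
t 27.9 tcp [585.6 195.1 299.7] yaw -87.3 w 65.9 q1 0.30 q6 1.83 F [ 0.6  0.4 -1. ] shift [ 0.1296 -0.0423  0.0054] turn [-0.6 -0.8 -0.1]
```

>>> carry_out --pt "0.01 -0.03 0.003 -0.6 -0.8 0" --pt "0.025 -0.008 0.001 0 0 0" --pt "0.03 0 0.001 0 0 0" --pt "0.03 0 0 0 0 0" --pt "0.02 0 0 0 0 0" --pt "0.006 0 0 0 0 0" --pt "0.004 0 0 0 0 0"

```text
t: 28.82
ee_pos: [578.7, 239.5, 182.2]
orientation: [2.201, 0.073, -2.179]
ft_force: [-0.2, 0.5, -0.7]
width: 65.6
```

Run:
```python
from h import *
go(580,237,148,-86.7)
snap('side','s4',crop=(230,120,390,260),scale=5)
```

```text
t 28.8 tcp [578.7 239.5 182.2] yaw -86.3 w 65.6 q1 0.37 q6 1.88 F [-0.2  0.5 -0.7] shift [ 0.0342  0.0027 -0.0008] turn [ 0.4 -0.6  0.2]
```

View pics/s4.png

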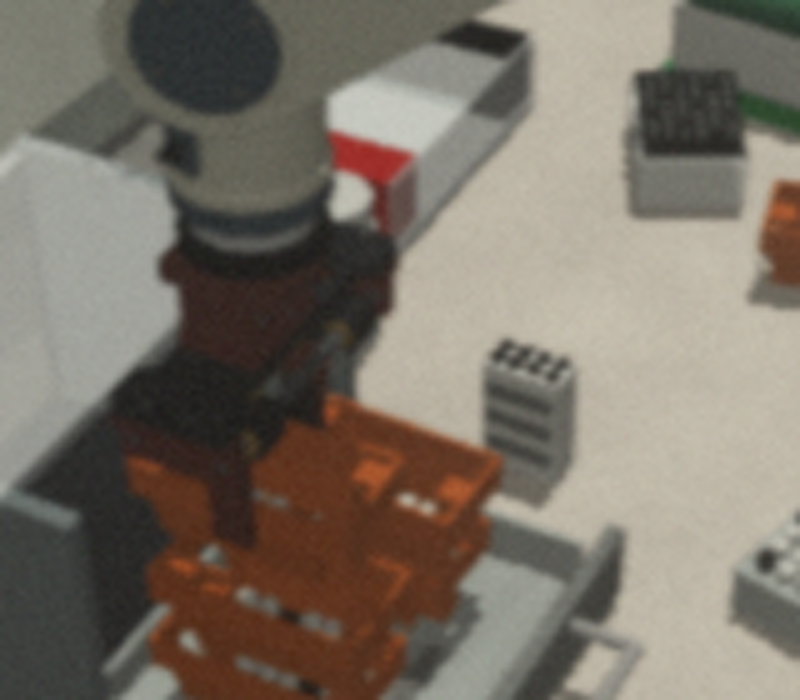

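The held bin is lined up above the left column, and the rack is untouched. I'll lower it.

>>> carry_out --pt "0.012 0.003 0 0.4 -0.6 0" --pt "0.01 0 0 0 0 0" --pt "0.006 0 0 0 0 0" --pt "0.003 0 0 0 0 0"

```text
t: 29.38
ee_pos: [579.8, 236.5, 150.4]
orientation: [2.195, 0.065, -2.194]
ft_force: [-0.5, 0.0, -1.6]
width: 65.8
```

Run:
```python
from h import *
go(580,237,148,-86.7)
```

```text
t 29.4 tcp [579.8 236.5 150.4] yaw -86.8 w 65.8 q1 0.37 q6 1.88 F [-0.5  0.  -1.6] shift [ 0.0024 -0.0005 -0.0002] turn [-0.1 -0.   0.2]
```

>>> carry_out --pt "0.004 0 0.001 0 0 0" --pt "0.003 0 0.001 0 0 0"

```text
t: 29.62
ee_pos: [581.3, 236.9, 147.7]
orientation: [2.204, 0.067, -2.185]
ft_force: [-0.8, -4.5, 23.1]
width: 65.8
```

Run:
```python
from h import *
go(580,237,148,-86.7)
```

```text
t 29.6 tcp [581.3 236.9 147.7] yaw -86.7 w 65.8 q1 0.37 q6 1.88 F [-0.8 -4.5 23.1] shift [-0.0003 -0.0002  0.0013] turn [-0.  -0.5  0.2]
```

>>> carry_out --pt "-0.001 0 0.001 0 0 0" --pt "0 0 0.001 0 0 0" --pt "0 0 0.001 0 0 0" --pt "-0.02 0 0 0 0 0" --pt "-0.04 0 0 0 0 0" --pt "-0.02 0.03 0.005 0 0 0" --pt "0 0.055 0.01 0 0 0" --pt "0 0.058 0.01 0 0 0" --grip 0

```text
t: 30.62
ee_pos: [562.5, 92.8, 236.3]
orientation: [2.208, 0.076, -2.175]
ft_force: [1.5, 0.5, -0.0]
width: 87.8
```

>>> carry_out --pt "0 0.058 0.01 0 0 0" --pt "0 0.058 0.01 0 0 0" --pt "0 0.058 0.01 0 0 0" --pt "0 0.058 0.01 0 0 0" --pt "0 0.058 0.01 0 0 0" --pt "0 0.055 0.01 0 0 0" --pt "0 0.03 0 -5 0 0" --pt "0 0 0 -6 0 0"

```text
t: 31.62
ee_pos: [526.2, -302.0, 245.5]
orientation: [2.113, 0.268, -2.054]
ft_force: [-0.3, 0.0, 0.4]
width: 88.0
```

Run:
```python
from h import *
go(462,-334.5,28,-75.6)
snap('top','t6',crop=(210,180,330,290),scale=5)
```

```text
t 31.6 tcp [ 526.2 -302.   245.5] yaw -75.2 w 88.0 q1 -0.55 q6 0.76 F [-0.3  0.   0.4] shift [0.2156 0.0139 0.0764] turn [ 0.4 -1.6 -0.3]
```

View pics/t6.png

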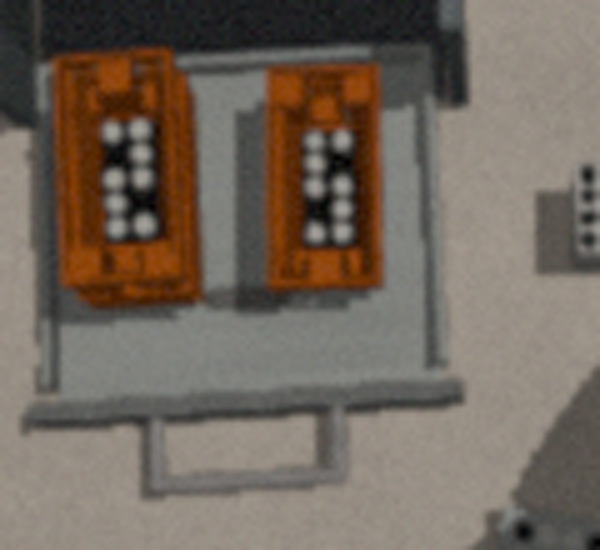

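The left column is three high with its middle ledge at the far end. The drawer has crept in about 2 mm, so the right-column target becomes x≈587.

>>> carry_out --pt "0.03 0.007 0.04 0 -1.6 0" --pt "0.04 0.006 0.034 0 0 0" --pt "0.045 0 0.002 0 0 0" --pt "0.045 0 0 0 0 0" --pt "0.025 0 0 0 0 0" --pt "0.012 0 0 0 0 0"

```text
t: 32.42
ee_pos: [460.2, -337.2, 50.3]
orientation: [2.089, 0.252, -2.071]
ft_force: [0.4, -0.1, 0.8]
width: 88.2
```

Run:
```python
from h import *
go(462,-334.5,28,-75.6)
```

```text
t 32.4 tcp [ 460.2 -337.2   50.3] yaw -75.4 w 88.2 q1 -0.65 q6 0.67 F [ 0.4 -0.1  0.8] shift [ 0.0223 -0.0025 -0.0022] turn [ 0.2 -0.4 -0.8]
```

>>> carry_out --pt "0.01 -0.003 -0.002 0 -0.4 -0.8" --pt "0.008 0 0 0 0 0" --pt "0.006 0 0 0 0 0" --pt "0.002 0 0 0 0 0"

```text
t: 32.92
ee_pos: [463.5, -334.3, 25.1]
orientation: [2.087, 0.265, -2.083]
ft_force: [1.0, -0.0, 0.3]
width: 87.7
```

>>> carry_out --pt "0.001 0 0.001 0 0 0" --pt "0.001 0 0.001 0 0 0" --pt "0.001 0 0.001 0 0 0" --grip 1

```text
t: 33.3
ee_pos: [461.1, -335.2, 23.0]
orientation: [2.088, 0.263, -2.082]
ft_force: [2.3, 6.0, 9.4]
width: 65.7
```

Run:
```python
from h import *
go(462,-334.5,28,-75.6)
```

```text
t 33.3 tcp [ 461.1 -335.2   23. ] yaw -75.5 w 65.7 q1 -0.65 q6 0.67 F [2.3 6.  9.4] shift [-0.005  -0.0005 -0.0011] turn [ 0.1 -0.2 -0.2]
```

>>> carry_out --pt "-0.02 0 0 0 0 0" --pt "-0.05 0 0 0 0 0" --pt "-0.05 0 0 0 0 0" --pt "-0.05 0 0 0 0 0" --pt "-0.05 0 0 0 0 0" --pt "-0.03 0 0 5 0 0" --pt "0 0 0 5 0 0" --pt "0 0 0 4 0 0"

```text
t: 34.3
ee_pos: [458.3, -334.5, 290.1]
orientation: [2.225, -0.005, -2.21]
ft_force: [-0.4, 0.5, -3.0]
width: 65.6
```

Run:
```python
from h import *
go(587,126.5,265,-89.5)
```

```text
t 34.3 tcp [ 458.3 -334.5  290.1] yaw -89.9 w 65.6 q1 -0.65 q6 0.92 F [-0.4  0.5 -3. ] shift [ 0.023  -0.461  -0.1293] turn [-0.4 -0.4 -0.4]
```

>>> carry_out --pt "0 -0.045 -0.013 0 0 0" --pt "0 -0.052 -0.015 0 0 0" --pt "0 -0.052 -0.015 0 0 0" --pt "0 -0.052 -0.015 0 0 0" --pt "0 -0.052 -0.015 0 0 0" --pt "0 -0.052 -0.015 0 0 0" --pt "0 -0.052 -0.015 0 0 0" --pt "0 -0.04 -0.012 0 0 0"

```text
t: 35.3
ee_pos: [573.5, 70.8, 297.5]
orientation: [2.236, -0.019, -2.203]
ft_force: [0.7, -0.7, -2.1]
width: 66.0
```

Run:
```python
from h import *
go(587,126.5,160,-89.5)
```

```text
t 35.3 tcp [573.5  70.8 297.5] yaw -90.4 w 66.0 q1 0.11 q6 1.69 F [ 0.7 -0.7 -2.1] shift [ 0.1371 -0.0573 -0.011 ] turn [-0.9 -0.9 -0.6]
```

>>> carry_out --pt "0 -0.045 -0.008 -0.9 -0.9 -0.6" --pt "0 -0.01 -0.003 0 0 0" --pt "0.03 0 0 0 0 0" --pt "0.04 0 0 0 0 0" --pt "0.035 0 0 0 0 0" --pt "0.02 0 0 0 0 0" --pt "0.006 0 0 0 0 0"

```text
t: 36.17
ee_pos: [584.6, 126.8, 169.9]
orientation: [2.221, 0.011, -2.208]
ft_force: [-0.7, 0.2, -2.5]
width: 65.7
```

Run:
```python
from h import *
go(587,126.5,141,-89.5)
```

```text
t 36.2 tcp [584.6 126.8 169.9] yaw -89.3 w 65.7 q1 0.20 q6 1.76 F [-0.7  0.2 -2.5] shift [ 0.0289  0.0003 -0.0022] turn [ 0.2 -0.3 -0.1]
```

>>> carry_out --pt "0.01 0 -0.002 0 -0.3 0" --pt "0.008 0 0 0 0 0" --pt "0.005 0 0 0 0 0" --pt "0.002 0 0 0 0 0"

```text
t: 36.67
ee_pos: [588.2, 126.1, 146.1]
orientation: [2.22, 0.011, -2.211]
ft_force: [-0.4, -0.5, -1.6]
width: 65.8
```

Run:
```python
from h import *
go(587,126.5,141,-89.5)
```

```text
t 36.7 tcp [588.2 126.1 146.1] yaw -89.4 w 65.8 q1 0.19 q6 1.75 F [-0.4 -0.5 -1.6] shift [ 0.0051 -0.0004  0.0012] turn [ 0.1 -0.2 -0.1]
```

>>> carry_out --pt "0.005 0 0.002 0 0 0" --pt "0.004 0 0.001 0 0 0"

```text
t: 36.92
ee_pos: [588.5, 126.4, 140.6]
orientation: [2.228, 0.012, -2.202]
ft_force: [-2.0, -2.5, 33.8]
width: 65.9
```

Run:
```python
from h import *
go(587,126.5,141,-89.5)
```

```text
t 36.9 tcp [588.5 126.4 140.6] yaw -89.3 w 65.9 q1 0.19 q6 1.75 F [-2.  -2.5 33.8] shift [-0.0004 -0.0001  0.0015] turn [ 0.2 -0.7 -0. ]
```

>>> carry_out --pt "-0.001 0 0.001 0 0 0" --pt "0 0 0.001 0 0 0" --pt "0 0 0.001 0 0 0" --pt "-0.02 0 0 0 0 0" --pt "-0.04 0 0 0 0 0" --pt "-0.03 0 0.01 0 0 0" --pt "0 -0.01 0.055 0 0 0" --pt "0 -0.015 0.055 0 0 0" --grip 0

```text
t: 37.92
ee_pos: [463.3, 150.2, 231.9]
orientation: [2.23, 0.01, -2.203]
ft_force: [0.2, 0.7, -0.6]
width: 87.7
```

>>> carry_out --pt "0 -0.015 0.05 0 0 0" --pt "0 -0.008 0.04 0 0 0" --pt "0 0 0 0 0 0" --pt "0 0 0 0 0 0" --grip 1

```text
t: 38.42
ee_pos: [366.9, 172.8, 230.2]
orientation: [2.228, 0.012, -2.204]
ft_force: [0.6, 0.0, 0.3]
width: 51.5
```

Run:
```python
from h import *
go(370,176,36,-87)
snap('top','t7',crop=(200,160,340,290),scale=4)
snap('side','s5',crop=(230,140,390,290),scale=4)
a=cv2.imread('pics/t7.png');b=cv2.imread('pics/s5.png')
h=600; o=np.zeros((600,640+560,3),np.uint8); o[:520,:560]=a; o[:600,560:]=b
cv2.imwrite('pics/m7.png',cv2.resize(o,(800,400)))
```

```text
t 38.4 tcp [366.9 172.8 230.2] yaw -89.3 w 51.5 q1 0.41 q6 1.98 F [0.6 0.  0.3] shift [ 0.1943 -0.0033 -0.001 ] turn [-2.3 -0.6 -0. ]
```

View pics/m7.png

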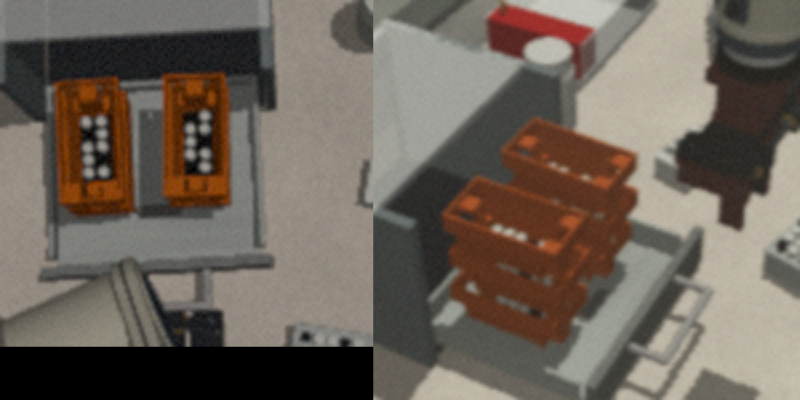

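Both columns stand three high, and each top bin has its middle ledge at the far end. I'll go down behind the handle.

>>> carry_out --pt "0.03 -0.003 0 -2.3 -0.6 0" --pt "0.05 0 0 0 0 0" --pt "0.05 0 0 0 0 0" --pt "0.04 0 0 0 0 0" --pt "0.015 0 0 0 0 0" --pt "0.008 0 0 0 0 0"

```text
t: 39.28
ee_pos: [377.6, 176.2, 31.3]
orientation: [2.207, 0.053, -2.192]
ft_force: [0.6, -0.2, -0.4]
width: 0.5
```

Run:
```python
from h import *
go(392,176,34,-87)
```

```text
t 39.3 tcp [377.6 176.2  31.3] yaw -87.4 w 0.5 q1 0.41 q6 1.94 F [ 0.6 -0.2 -0.4] shift [-0.0026  0.0009 -0.0144] turn [-0.4 -0.4  0.1]
```

>>> carry_out --pt "0 0 -0.004 0 0 0" --pt "0 0 -0.005 0 0 0" --pt "0 0 -0.005 0 0 0" --pt "0 0 -0.006 0 0 0" --pt "0 0 -0.007 0 0 0" --pt "0 0 -0.007 0 0 0"

```text
t: 40.02
ee_pos: [414.8, 177.9, 33.0]
orientation: [2.209, 0.052, -2.191]
ft_force: [0.1, 0.4, -1.9]
width: 0.3
```

Run:
```python
from h import *
go(592,187,34,-87)
```

```text
t 40.0 tcp [414.8 177.9  33. ] yaw -87.4 w 0.3 q1 0.38 q6 1.91 F [ 0.1  0.4 -1.9] shift [ 0.0004 -0.0011 -0.1775] turn [-0.4 -0.5  0.1]
```

>>> carry_out --pt "0 0 -0.006 0 0 0" --pt "0 0 -0.007 0 0 0" --pt "0 0 -0.007 0 0 0" --pt "0 0 -0.007 0 0 0"

```text
t: 40.52
ee_pos: [443.3, 179.1, 33.0]
orientation: [2.208, 0.052, -2.192]
ft_force: [-2.0, 0.1, -0.6]
width: 0.1
```

Run:
```python
from h import *
go(592,187,34,-87)
snap('side','s6',crop=(230,140,390,290),scale=4)
```

```text
t 40.5 tcp [443.3 179.1  33. ] yaw -87.4 w 0.1 q1 0.36 q6 1.89 F [-2.   0.1 -0.6] shift [ 1.000e-04 -1.100e-03 -1.489e-01] turn [-0.4 -0.4  0.1]
```

View pics/s6.png

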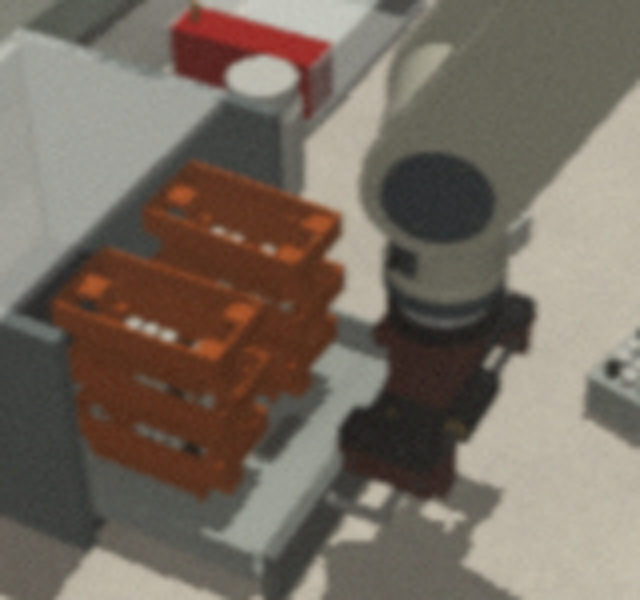

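The push is working: Fx is about -2 N, the drawer has moved in and both columns stand. I'll continue.

>>> carry_out --pt "0 0 -0.007 0 0 0" --pt "0 0 -0.007 0 0 0" --pt "0 0 -0.007 0 0 0" --pt "0 0 -0.007 0 0 0" --pt "0 0 -0.007 0 0 0" --pt "0 0 -0.007 0 0 0" --pt "0 0 -0.007 0 0 0" --pt "0 0 -0.007 0 0 0"

```text
t: 41.58
ee_pos: [503.6, 181.9, 33.4]
orientation: [2.208, 0.052, -2.192]
ft_force: [-1.8, 0.7, -1.1]
width: 0.8
```

>>> carry_out --pt "0 0 -0.007 0 0 0" --pt "0 0 -0.007 0 0 0" --pt "0 0 -0.007 0 0 0" --pt "0 0 -0.007 0 0 0"

```text
t: 42.08
ee_pos: [533.3, 183.1, 33.4]
orientation: [2.207, 0.052, -2.192]
ft_force: [-1.8, -0.6, -1.4]
width: 0.4
```

Run:
```python
from h import *
go(592,187,34,-87)
```

```text
t 42.1 tcp [533.3 183.1  33.4] yaw -87.4 w 0.4 q1 0.31 q6 1.84 F [-1.8 -0.6 -1.4] shift [-0.0002 -0.0012 -0.0588] turn [-0.4 -0.4  0.1]
```

>>> carry_out --pt "0 0 -0.006 0 0 0" --pt "0 0 -0.006 0 0 0" --pt "0 0 -0.006 0 0 0" --pt "0 0 -0.006 0 0 0"

```text
t: 42.58
ee_pos: [559.0, 184.2, 33.5]
orientation: [2.207, 0.052, -2.192]
ft_force: [-2.1, 0.4, -2.2]
width: 0.5
```

>>> carry_out --pt "0 0 -0.004 0 0 0" --pt "0 0 -0.004 0 0 0"

```text
t: 42.82
ee_pos: [566.8, 184.5, 33.5]
orientation: [2.205, 0.051, -2.194]
ft_force: [-9.6, 2.6, 6.1]
width: 0.0
```

>>> carry_out --pt "0 0 -0.004 0 0 0" --pt "0 0 -0.004 0 0 0"

```text
t: 43.08
ee_pos: [571.5, 184.8, 33.6]
orientation: [2.196, 0.05, -2.202]
ft_force: [-6.6, -0.3, 4.0]
width: 0.7
```

Run:
```python
from h import *
go(592,187,34,-87)
```

```text
t 43.1 tcp [571.5 184.8  33.6] yaw -87.4 w 0.7 q1 0.29 q6 1.82 F [-6.6 -0.3  4. ] shift [-0.0005 -0.0013 -0.0206] turn [-0.4  0.1  0.1]
```

>>> carry_out --pt "0 0 -0.004 0 0 0" --pt "0 0 -0.004 0 0 0"

```text
t: 43.32
ee_pos: [576.7, 184.9, 33.5]
orientation: [2.189, 0.049, -2.209]
ft_force: [-16.8, 1.5, 11.9]
width: 0.6
```

>>> carry_out --pt "0 0 -0.003 0 0 0" --pt "0 0 -0.003 0 0 0"

```text
t: 43.58
ee_pos: [576.5, 184.9, 33.6]
orientation: [2.173, 0.047, -2.223]
ft_force: [-13.5, 1.3, 12.3]
width: 0.5
```

Run:
```python
from h import *
go(592,187,34,-87)
```

```text
t 43.6 tcp [576.5 184.9  33.6] yaw -87.5 w 0.5 q1 0.29 q6 1.81 F [-13.5   1.3  12.3] shift [-0.0007 -0.0014 -0.0155] turn [-0.5  1.3 -0.1]
```

>>> carry_out --pt "0 0 -0.007 0 1.3 0" --pt "0 0 -0.007 0 0 0" --pt "0 0 -0.007 0 0 0"

```text
t: 43.95
ee_pos: [576.5, 184.3, 32.9]
orientation: [2.148, 0.039, -2.243]
ft_force: [-25.0, 1.1, 21.3]
width: 0.4
```

Run:
```python
from h import *
go(592,187,34,-87)
```

```text
t 44.0 tcp [576.5 184.3  32.9] yaw -87.5 w 0.4 q1 0.29 q6 1.81 F [-25.    1.1  21.3] shift [-0.0018 -0.002  -0.0156] turn [-0.5  2.5 -0.3]
```

There's no movement at 25 N, so the drawer is at its hard stop, about 12 mm past where the detent began. I'll back off and check.

>>> carry_out --pt "0 0 0.01 0 0 0" --pt "0 0 0.02 0 2.5 0" --pt "0 0 0.04 0 0 0" --pt "-0.02 0 0.05 0 0 0" --pt "-0.05 0.03 0.03 0 0 0" --pt "-0.06 0.05 0 0 0 0" --pt "-0.06 0.055 0 0 0 0" --pt "-0.03 0.055 0 0 0 0"

```text
t: 44.95
ee_pos: [436.4, 13.8, 230.8]
orientation: [2.215, 0.05, -2.172]
ft_force: [0.8, -0.7, 0.1]
width: 0.2
```

>>> carry_out --pt "0 0.055 0 0 0 0" --pt "0 0.055 0 0 0 0" --pt "0 0.055 0 0 0 0" --pt "0 0.03 0 0 0 0" --pt "0 0 0 0 0 0"

```text
t: 45.58
ee_pos: [452.7, -193.2, 239.6]
orientation: [2.238, 0.036, -2.145]
ft_force: [0.5, 0.8, -0.6]
width: -0.0
```

Run:
```python
from h import *
go(592,187,34,-87)
snap('top','t8',crop=(190,90,380,290),scale=3)
snap('side','s8',crop=(170,130,370,290),scale=3)
a=cv2.imread('pics/t8.png');b=cv2.imread('pics/s8.png')
o=np.zeros((600,570+600,3),np.uint8); o[:600,:570]=a; o[:480,570:]=b
cv2.imwrite('pics/m8.png',cv2.resize(o,(800,410),interpolation=cv2.INTER_AREA))
```

```text
t 45.6 tcp [ 452.7 -193.2  239.6] yaw -87.4 w -0.0 q1 -0.43 q6 1.09 F [ 0.5  0.8 -0.6] shift [ 0.2068 -0.3763 -0.1478] turn [-0.4 -2.4 -0.8]
```

View pics/m8.png

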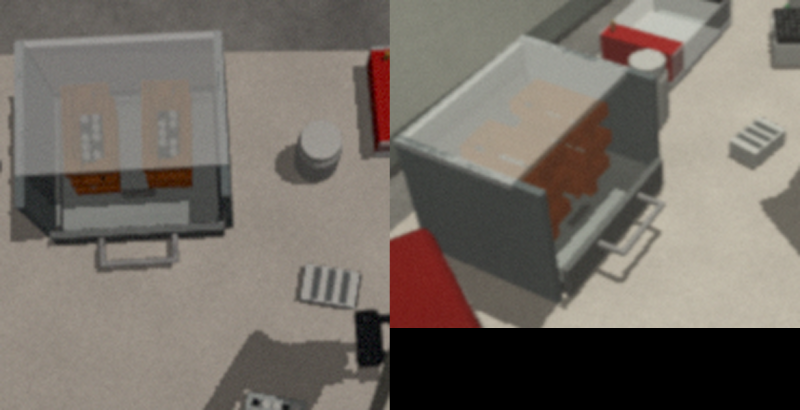

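Run:
```python
from h import *
im=cv2.imread('pics/t8_full.png'); g=cv2.cvtColor(im,cv2.COLOR_BGR2GRAY)
for u in (250,257,265): print(u,g[208:226,u])
print(at_z('top',[(257,218),(257,219),(257,220)],45), at_z('top',[(351,229)],30))
for k in ('t7_full',): 
    g=cv2.cvtColor(cv2.imread(f'pics/t5_full.png'),cv2.COLOR_BGR2GRAY); print(g[270:284,258],at_z('top',[(258,276),(258,277)],45))
```

```text
250 [ 89 130 144 143 142 140 140 139 119 114 110  86  81  93 130 135 139 141]
257 [131 144 141 141 142 139 145 141 122 118 103  82  77  95 132 146 143 139]
265 [129 144 145 145 144 144 140 114 114 112  95  84 101 134 142 143 142 147]
[[591.  184.6  45. ]
 [587.9 184.6  45. ]
 [584.7 184.6  45. ]] [[ 554.7 -107.    30. ]]
[153 152 149 149 143 122 125 111 101 137 150 153 152 152] [[413.3 179.7  45. ]
 [410.3 179.6  45. ]]
```

```bash
python3 -c "
from workcell import ctrl
print(ctrl.close_job(), ctrl.get_obs()['t'])"
```

```text
the job is handed in; nothing more can be done
the job is handed in; nothing more can be done
```

All four loose bins are now in the drawer in two columns of three, each turned half a turn from the one below. The drawer is pushed home, and I handed the job in at about 46 s on the robot's clock.

**What I did:** I set the rack on the bench to the right of the drawer. Then I lifted out the nested bin, turned it and seated it on base_b. I turned one bench bin onto base_a, placed the other two bench bins on top, and pushed the drawer in by its handle.

**Last checks:**
- **Seating:** each bin touched down within 1 mm of its expected ledge height.
- **Drawer:** it stopped hard and would not move at 25 N, about 12 mm past where the detent began. The handle was still there after I backed off, though the drawer joint value itself was never read.
- **Columns:** the last pictures show both standing under the cabinet roof. I judged this by eye and did not measure the bins again after the push.

**What disagreed:**
- **base_b's direction:** the task says it points the other way from base_a, but the pictures showed both the same way round. I followed the pictures, and the seating heights fitted.
- **Rack:** I left it standing at about (575, -38), but the last picture shows it lying at about (555, -107). I put this down to the announced knock but did not confirm it. It is still on the bench and clear of the drawer.
- **Camera:** at the level-1 rim height (124 mm), image positions ran about 3–5 mm off the gripper's own. I aimed the top bins by the gripper.
- **Drawer creep:** it slid in a few millimetres while I was placing bins, so I corrected the later targets.

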